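Fetch the fibre bobbin from behind the bench supplies

TASK

The bobbin at the back of the aluminium tray is needed on the winder, but the bottle, the torch and the tin stand in its way. Leaving the bobbin alone until then, stand all three on the grey side mat; then lower the bobbin over the winder's spindle until it lies flat on the steel plate; only after that put the three back, each upright on the middle of its own seat (bottle on the large round seat, torch on the small round seat, tin on the square seat). Keep all four from tipping over.

Things in the scene. Friction and masses are not known exactly. Their poses are not given: they have to be found in the camera images.
- bottle: White round alcohol bottle with a grey cap, standing upright on the tray. Body 48 mm in diameter up to 102 mm, then a shoulder, cap 30 mm in diameter; 138 mm tall in all, 0.2 kg. Origin at the centre of its underside, z up. Best gripped across the body, 60 to 95 mm up.
- torch: Black inspection torch standing on its lens head, small yellow push cap on top. Head 40 mm in diameter up to 30 mm, tapering to the barrel, 28 mm in diameter from 42 mm up to 112 mm, with a 31 mm rubber collar from 112 to 124 mm; 129 mm tall in all, 0.18 kg. Origin at the centre of its underside, z up. Best gripped across the barrel, 60 to 105 mm up.
- tin: Square metal swab tin with white lid, standing upright: 44 x 44 mm, lid 45 x 45 mm from 112 mm up, 130 mm tall, 0.16 kg. Origin at the centre of its underside; x and y along its sides, z up. Best gripped across two facing sides, 60 to 95 mm up.
- bobbin: Low fibre bobbin with two black flanges and pale winding, lying flat directly on the tray's 6 mm thick floor, behind the three tall things as seen from the robot: flanges 56 mm in diameter and 4 mm thick, winding 46 mm in diameter, 36 mm tall, through bore 30 mm in diameter, 0.1 kg. Origin at the centre of its underside, z along the bore. Grip it across both flanges.
- seat_bottle: Large round blue seat for the bottle, 72 mm in diameter, 3 mm thick, fixed on the tray; under the bottle at the start. Origin at the centre of its underside, top 3 mm above that. The seats lie at the tray's front and its two sides, 80 mm or more apart; which is where changes. x and y are the tray's axes (x towards its back, away from the robot).
- seat_torch: Small round blue seat for the torch, 60 mm in diameter, 3 mm thick, fixed on the tray; under the torch at the start. Origin at the centre of its underside, top 3 mm above that; axes as the tray's.
- seat_tin: Square blue seat for the tin, 66 x 66 mm, 3 mm thick, fixed on the tray; under the tin at the start. Origin at the centre of its underside, top 3 mm above that; x and y along its sides and the tray's.
- mat: Grey side mat, 290 x 150 mm, 3 mm thick, fixed on the bench on one side of the tray (left or right). Origin at the centre of its underside, top 3 mm above that; x along its 290 mm length, y along its 150 mm width. Empty at the start.
- winder: Square steel base plate of the winder, 170 x 170 mm, 12 mm thick, fixed on the bench on the other side of the tray, with an upright fixed spindle at its centre, 12 mm in diameter, rising 26 mm above the plate. Origin at the centre of the plate's underside, z up along the spindle.

How it is judged:
By the outcome, as a careful person would: the job done as asked, in the order asked, and still so for the second after the job is handed in, with the robot touching nothing.
It also fails if it takes over 144 s, if anything falls off the work surface, if the arm or the gripper's body presses on something with over 40 N, if the wrist force passes 120 N, or if a joint passes its speed limit or range.

ROBOT

A 6-joint arm with a two-finger parallel gripper is mounted at the origin on the work surface. World frame = base frame: x ahead of the robot, y to its left, z up, the work surface at z = 0. Lengths are in mm, angles in rad, forces in N, time in s.
With the tool pointing down it reaches from about 350 to 975 mm from the base axis. Payload 7.1 kg.
Tool frame: the origin (TCP) lies between the finger pads; the fingertips stand 17 mm ahead of it and the grasp point (between the pads) lies 2 mm behind it; z points along the fingers, y is the line along which they close (so a half turn about z gives the same grasp; the last joint's range is limited). The gripper opens to 88 mm and grips with 3 to 60 N. Pads are 20 mm wide; open, the fingers measure 115 mm over their backs; the gripper's body (75 mm by 178 mm) begins 61 mm behind the grasp point.
Start: joints at [1.183, 0.423, 1.63, -0, 1.089, -0.019], TCP at [225.278, 582.971, 239.675] pointing down, gripper open.
Joint ranges: [-3, 3], [-0.9, 2.11], [0.09, 2.58], [-1.31, 4.45], [0.11, 2.69], [-2.54, 2.54]. Speed limits (rad/s): [2.39, 2.39, 3.01, 3.14, 3.14, 3.14].

INTERFACE

Orientations are given as a rotation vector (axis times angle).
In Python, from workcell import ctrl gives the robot as it stands.
- The arm moves only by the shell command python3 jog.py 'ROWS' [OPENING]. ROWS is a JSON list of rows, 1 to 5 of them, each of 6 numbers: dx, dy, dz in mm, then a rotation vector rx, ry, rz in rad; each row shifts and turns the commanded pose from where the row before left it, along the tool's axes as they then stand; what a row does not reach is not made up. A row lasts 1/12 s, in which the tool goes at most 41.7 mm and 0.125 rad, less where a joint would pass 70% of its speed; a pose out of reach is approached as far as the arm can. OPENING is the finger opening in mm, set as the command begins (- or left out keeps the last). The fingers move at their own pace and stop on an object; the grip force is fixed at half the most. Time passes only in rows, so rows that do not move let the fingers close. It prints the time, the measured TCP pose, the force, the opening and the grip force at its end.
- ctrl.get_obs(): the state, without advancing time (a new reading comes with each control period).
- ctrl.get_image(name): name is "side" or "top"; returns a dict with "img" (420x560x3 uint8, red, green, blue), "fx", "fy", "cx", "cy" (pixels), "R" (3x3) and "t" (3): a world point X has camera coordinates R X + t. Camera axes: x right, y down, z forward; pixel columns grow to the right and rows downward; lengths in mm; the calibration is good to about 2 mm. A picture is of the moment at which its call begins. There is no depth.
- ctrl.close_job(): hands the job in; it is judged then, once.
The state is a dict: "t": time; "qpos": joint angles; "qvel": joint speeds; "joint_torque": joint torques, N m; "ee_pos": TCP position; "orientation": TCP orientation; "ft_force": force on the tool from outside, world axes, zero at the start; "moment": the same for the moment, N m; "width": finger opening in mm; "grasp_force": force on a finger pad.
Only numpy, scipy, OpenCV 4.12 (cv2) and the standard library are available. Lean on these libraries where they do the work, as an engineer would, in place of code of your own. Each camera call takes 0.05 s, during which the arm holds its last target. There are 200 camera calls.

## Working session

There is one attempt and no reset: what is moved stays moved. The work goes in short steps, Python scripts to look and compute and a shell command to move; the robot and the scene stay as the last step left them, time stands still between calls to the robot, and variables do not carry over. Pictures are saved under pics/ and viewed, at most 14 in all, crops included, and the job is handed in when it is done.

```bash
ls; mkdir -p pics
python3 - <<'E'
from workcell import ctrl
import cv2
for n in("top","side"):
    d=ctrl.get_image(n); cv2.imwrite(f"pics/{n}0.png",d["img"][:,:,::-1]); print(n,d["fx"],d["cx"],d["cy"],d["R"],d["t"])
print(ctrl.get_obs())
E
```

```text
jog.py
pics
workcell.py
top 399.5402357502503 276.7050298160632 205.23940232468175 [[ 0.01289396 -0.99985651  0.01098655]
 [-0.99655939 -0.01374954 -0.0817333 ]
 [ 0.08187263 -0.00989489 -0.99659368]] [-17.30975176 555.8560284  775.88202813]
side 492.87187751947306 279.17666981216996 211.97334900199613 [[ 0.68524269 -0.72829913  0.00477936]
 [-0.34555083 -0.33088475 -0.87812864]
 [ 0.64112174  0.60007972 -0.47840072]] [-393.64186686  252.8868578   596.67354123]
{'t': 0.1, 'qpos': array([ 1.18302722e+00,  4.23794250e-01,  1.63058795e+00,  1.20855226e-05,
        1.08859518e+00, -1.89994058e-02]), 'qvel': array([-0.00089851, -0.00241842, -0.00197649,  0.00202896,  0.00090005,
       -0.0005528 ]), 'joint_torque': array([-2.57909633e-04, -5.45611060e+01, -2.74325305e+01,  6.44113217e-02,
        1.88233849e-02, -4.78204834e-05]), 'ee_pos': array([225.08805307, 582.55876558, 238.97085706]), 'orientation': array([-5.75940723e-01, -3.08805262e+00,  2.12669373e-03]), 'ft_force': array([ 0.2531944 ,  0.14846405, -0.34832331]), 'moment': array([0.03133936, 0.02239555, 0.04351394]), 'grasp_force': 0.0, 'width': 87.8093492806876}
```
View pics/top0.png

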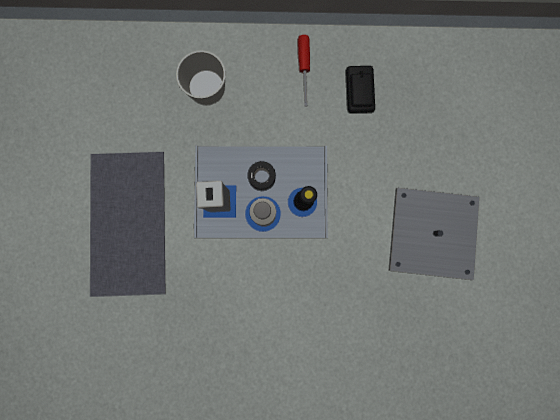

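View pics/side0.png

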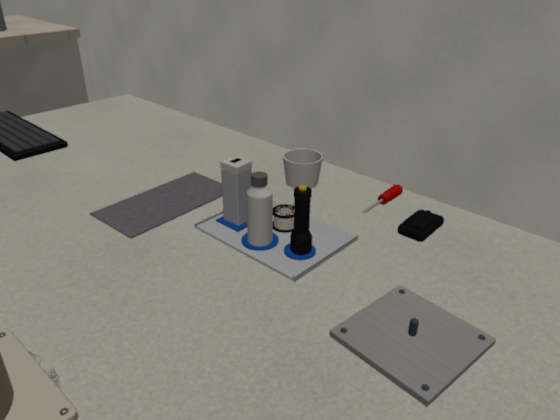

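Top view: mat at left (90–165, 152–296), tin (210,194), bottle (262,211), torch (308,195), bobbin (262,176), winder spindle (438,233). I'll enlarge these.

Run:
```python
import cv2
a=cv2.imread("pics/top0.png");b=cv2.imread("pics/side0.png")
f=lambda im,x,y,w,h,s:cv2.resize(im[y:y+h,x:x+w],None,fx=s,fy=s,interpolation=cv2.INTER_CUBIC)
cv2.imwrite("pics/c1.png",f(a,185,140,150,105,5))
cv2.imwrite("pics/c2.png",f(b,190,150,170,120,4.7))
cv2.imwrite("pics/c3.png",cv2.hconcat([f(a,380,180,110,110,3.6),f(b,325,280,110,110,3.6)]))
```

View pics/c1.png

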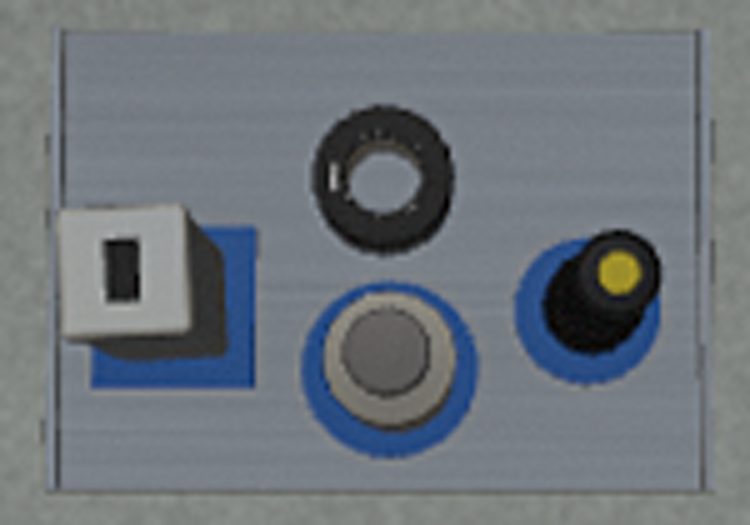

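View pics/c3.png

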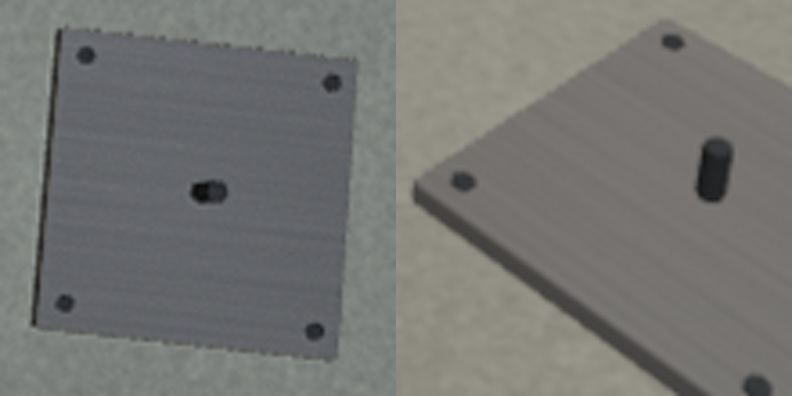

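Crop 1: tin lid corners (60,210)…(190,332), bottle cap centre (386,351), torch cap (620,272), bobbin ring centre (384,180); seats at (173,307), (390,370), (588,311). Crop 2: plate corners clear, spindle top about (217,192) from top, (322,147) from side.

```bash
cat > h.py <<'E'
from workcell import ctrl
import numpy as np, cv2
from scipy.spatial.transform import Rotation as Ro
def P(d,u,v,z):
    r=d["R"].T@np.array([(u-d["cx"])/d["fx"],(v-d["cy"])/d["fy"],1]); c=-d["R"].T@d["t"]
    return c+r*(z-c[2])/r[2]
def Q(d,X):
    p=d["R"]@np.array(X,float)+d["t"]; return [round(float(d["fx"]*p[0]/p[2]+d["cx"]),1),round(float(d["fy"]*p[1]/p[2]+d["cy"]),1)]
def go(x,y,z,yaw=None):
    "tool-frame shift to world target, pointing down; yaw = direction of tool y in world (deg)"
    o=ctrl.get_obs(); R=Ro.from_rotvec(o["orientation"]).as_matrix()
    d=R.T@(np.array([x,y,z])-o["ee_pos"])
    cur=np.degrees(np.arctan2(R[1,1],R[0,1]))
    print("tool shift",d.round(1),"|TCP",o["ee_pos"].round(1),"yaw",cur.round(1),"tilt",R[:,2].round(3))
    if yaw is not None:
        dy=(yaw-cur+90)%180-90; print(" rz",round(-np.radians(dy),3),"q6",o["qpos"][5].round(2))
E
python3 - <<'E'
from h import *
t=ctrl.get_image("top");s=ctrl.get_image("side")
c=lambda u,v,x0,y0,k:(x0+(u+.5)/k-.5,y0+(v+.5)/k-.5)
for n,u,v,z in [("tin",124.5,271,139),("tinA",60,210,139),("tinB",185,206,139),("tinC",190,332,139),("tinD",64,338,139),("bottle",386,351,147),("torch",620,272,138),("bobbin",384,180,42),("bobL",313,180,42),("bobR",455,180,42),
 ("s_bot",390,370,9),("s_tin",173.5,307,9),("s_torch",588,311,9),("st_tl",91,227,9),("st_bl",91,387,9),("st_br",256,387,9),("tray tl",58,30,6),("tray bl",50,490,6),("tray br",705,490,6)]:
    X=P(t,*c(u,v,185,140,5),z);print(n,X.round(1),"side px",Q(s,X))
for u,v in[(60,29),(357,60),(337,360),(34,327),(197,193)]:print("pl",P(t,*c(u,v,380,180,3.6),12).round(1))
print("sp",P(t,*c(217,192,380,180,3.6),38).round(1),P(s,*c(322,147,325,280,3.6),38).round(1),"base",P(s,*c(314,192,325,280,3.6),12).round(1))
for u,v in[(91,154),(164,152),(165,294),(90,296)]:print("mat",P(t,u,v,3).round(1))
go(225,583,240)
E
```

```text
tin [564.5 106.3 139. ] side px [236.1, 160.7]
tinA [585.2 128.9 139. ] side px [236.1, 154.8]
tinB [587.2  86.2 139. ] side px [251.7, 160.2]
tinC [543.9  83.5 139. ] side px [236.2, 167.0]
tinD [541.3 126.3 139. ] side px [220.2, 161.3]
bottle [537.8  16.4 147. ] side px [258.8, 174.2]
torch [566.7 -63.2 138. ] side px [303.0, 187.1]
bobbin [612.4  21.1  42. ] side px [284.6, 210.7]
bobL [612.   48.9  42. ] side px [274.4, 206.2]
bobR [612.8  -6.8  42. ] side px [295.2, 215.3]
s_bot [539.8  18.4   9. ] side px [259.9, 239.2]
s_tin [564.2 106.8   9. ] side px [238.2, 219.1]
s_torch [564.9 -61.9   9. ] side px [299.9, 249.7]
st_tl [596.5 141.1   9. ] side px [238.4, 208.3]
st_bl [531.2 139.3   9. ] side px [215.6, 219.4]
st_br [532.1  72.6   9. ] side px [237.9, 230.7]
tray tl [678.5 157.5   6. ] side px [260.1, 194.9]
tray bl [489.4 155.2   6. ] side px [194.8, 225.3]
tray br [ 492.9 -110.2    6. ] side px [293.4, 278.4]
pl [ 596.2 -253.6   12. ]
pl [ 580.9 -422.3   12. ]
pl [ 412.6 -406.3   12. ]
pl [ 428.8 -237.1   12. ]
pl [ 504.5 -329.7   12. ]
sp [ 504.7 -330.1   38. ] [ 503.8 -330.5   38. ] base [ 506.5 -329.3   12. ]
mat [658.3 373.8   3. ]
mat [664.8 224.1   3. ]
mat [375.9 211.7   3. ]
mat [370.3 361.2   3. ]
tool shift [ 0.2  0.2 -0.8] |TCP [225.1 582.7 239.2] yaw 68.9 tilt [-0.    -0.001 -1.   ]
```

View pics/c2.png

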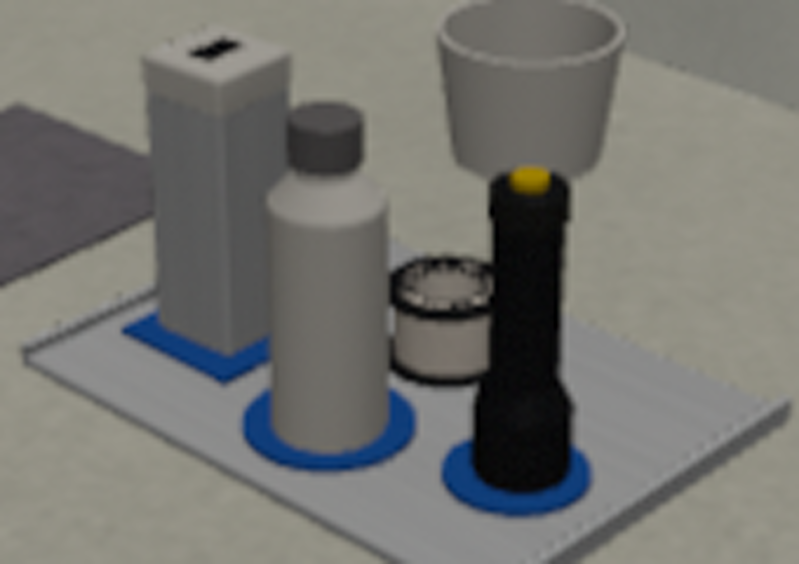

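Crop 3 confirms everything stands on its seats (bottle seat centre (329,424) → px (260,240), as predicted to ~1 px). Plan: tin, bottle, torch gripped along world x, placed at x=624/517/410, y≈290 on the mat.

```bash
R='[[0,0,0,0,0,0.115],[0,0,0,0,0,0.115],[0,0,0,0,0,0.115],[0,0,0,0,0,0.115],[0,0,0,0,0,0.115]]'; python3 jog.py '[[0,0,0,0,0,0.115],[0,0,0,0,0,0.115],[0,0,0,0,0,0.115],[0,0,0,0,0,0.115],[0,0,0,0,0,0.115]]'; python3 jog.py '[[0,0,0,0,0,0.115],[0,0,0,0,0,0.115],[0,0,0,0,0,0.115],[0,0,0,0,0,0.115],[0,0,0,0,0,0.115]]'; python3 -c "
from h import *
go(564.5,106.5,200,3)"
```

```text
t: 0.62
ee_pos: [225.2, 582.8, 239.5]
orientation: [1.436, 2.794, -0.001]
ft_force: [0.2, 0.3, -0.3]
width: 87.9
grasp_force: 0.0
t: 1.03
ee_pos: [225.2, 582.8, 239.4]
orientation: [2.169, 2.272, -0.001]
ft_force: [-0.4, 0.3, 0.4]
width: 87.7
grasp_force: 0.0
tool shift [-491.5  316.9   39.6] |TCP [225.2 582.8 239.4] yaw 2.7 tilt [-0. -0. -1.]
 rz -0.006 q6 1.14
```

```bash
python3 jog.py '[[-24.6,15.85,0,0,0,0],[-24.6,15.85,0,0,0,0],[-24.6,15.85,0,0,0,0],[-24.6,15.85,0,0,0,0],[-24.6,15.85,0,0,0,0]]' 70 >/dev/null; python3 jog.py '[[-24.6,15.85,0,0,0,0],[-24.6,15.85,0,0,0,0],[-24.6,15.85,0,0,0,0],[-24.6,15.85,0,0,0,0],[-24.6,15.85,0,0,0,0]]'>/dev/null; python3 jog.py '[[-24.6,15.85,0,0,0,0],[-24.6,15.85,0,0,0,0],[-24.6,15.85,0,0,0,0],[-24.6,15.85,0,0,0,0],[-24.6,15.85,0,0,0,0]]'>/dev/null; python3 jog.py '[[-24.6,15.85,0,0,0,0],[-24.6,15.85,0,0,0,0],[-24.6,15.85,0,0,0,0],[-24.6,15.85,0,0,0,0],[-24.6,15.85,0,0,0,0]]';python3 jog.py '[[0,0,0,0,0,0],[0,0,0,0,0,0]]'; python3 -c "
from h import *
go(564.5,106.5,98,3)"
```

```text
t: 2.7
ee_pos: [568.0, 106.7, 239.6]
orientation: [-2.163, -2.278, 0.0]
ft_force: [0.0, -0.7, 0.7]
width: 70.5
grasp_force: 0.0
t: 2.87
ee_pos: [567.8, 107.0, 239.4]
orientation: [-2.166, -2.275, 0.0]
ft_force: [-0.1, 1.2, -0.2]
width: 69.6
grasp_force: 0.0
tool shift [ -0.4  -3.2 141.4] |TCP [567.8 107.  239.4] yaw 2.8 tilt [-0.001  0.    -1.   ]
 rz -0.003 q6 0.12
```

```bash
python3 jog.py '[[0,-3.2,20,0,0,0],[0,0,25,0,0,0],[0,0,25,0,0,0],[0,0,20,0,0,0],[0,0,20,0,0,0]]'; python3 jog.py '[[0,0,15,0,0,0],[0,0,10,0,0,0],[0,0,6,0,0,0],[0,0,0,0,0,0],[0,0,0,0,0,0]]'; python3 jog.py '[[0,0,0,0,0,0],[0,0,0,0,0,0],[0,0,0,0,0,0],[0,0,0,0,0,0],[0,0,0,0,0,0]]' 30; python3 jog.py '[[0,0,0,0,0,0],[0,0,0,0,0,0],[0,0,0,0,0,0],[0,0,0,0,0,0]]'
```

```text
t: 3.28
ee_pos: [563.0, 109.1, 128.5]
orientation: [-2.161, -2.279, 0.001]
ft_force: [0.3, -0.2, -0.2]
width: 70.0
grasp_force: 0.0
t: 3.7
ee_pos: [564.3, 108.4, 99.0]
orientation: [2.162, 2.279, 0.0]
ft_force: [0.3, -0.4, -1.3]
width: 69.9
grasp_force: 0.0
t: 4.12
ee_pos: [564.6, 108.0, 99.2]
orientation: [2.163, 2.278, 0.001]
ft_force: [-0.2, 0.6, 1.8]
width: 45.0
grasp_force: 29.9
t: 4.45
ee_pos: [564.6, 108.0, 99.2]
orientation: [2.163, 2.278, 0.001]
ft_force: [-1.1, 0.2, 6.1]
width: 44.9
grasp_force: 29.9
```

```bash
python3 jog.py '[[0,0,-5,0,0,0],[0,0,-15,0,0,0],[0,0,-20,0,0,0],[0,0,-10,0,0,0],[0,0,0,0,0,0]]'; python3 -c "
from h import *
go(624,291,149,3)"
```

```text
t: 4.87
ee_pos: [565.5, 108.2, 150.8]
orientation: [2.161, 2.277, 0.005]
ft_force: [1.0, 0.2, -0.9]
width: 45.3
grasp_force: 29.9
tool shift [179.5  67.9   2.1] |TCP [565.5 108.2 150.8] yaw 3.0 tilt [ 0.004  0.001 -1.   ]
 rz -0.0 q6 0.12
```

```bash
python3 jog.py '[[12,4,0,0,0,0],[18,7,0,0,0,0],[20,8,0,0,0,0],[20,8,0,0,0,0],[20,8,0,0,0,0]]'; python3 jog.py '[[20,8,0,0,0,0],[20,8,0,0,0,0],[18,7,0,0,0,0],[18,6,0,0,0,0],[10,3,0,0,0,0]]';python3 jog.py '[[3,1,10,0,0,0],[0,0,20,0,0,0],[0,0,10,0,0,0],[0,0,5,0,0,0],[0,0,0,0,0,0]]'; python3 -c "
from h import *
go(624,291,94,3)"
```

```text
t: 5.28
ee_pos: [594.1, 201.1, 147.2]
orientation: [-2.162, -2.277, 0.003]
ft_force: [0.0, -0.6, -0.6]
width: 45.0
grasp_force: 29.9
t: 5.7
ee_pos: [621.7, 289.8, 147.0]
orientation: [-2.161, -2.279, 0.002]
ft_force: [-0.2, -0.7, -1.2]
width: 44.8
grasp_force: 29.9
t: 6.12
ee_pos: [621.4, 289.1, 101.4]
orientation: [-2.163, -2.277, 0.006]
ft_force: [0.3, 0.2, -0.9]
width: 44.5
grasp_force: 29.9
tool shift [1.8 2.7 7.3] |TCP [621.4 289.1 101.4] yaw 2.9 tilt [-0.004 -0.002 -1.   ]
 rz -0.001 q6 0.37
```

```bash
python3 jog.py '[[0,0,4,0,0,0],[0,0,2,0,0,0],[0,0,1,0,0,0],[0,0,0.5,0,0,0],[0,0,0,0,0,0]]'; python3 jog.py '[[0,0,0.5,0,0,0],[0,0,0.5,0,0,0],[0,0,0,0,0,0],[0,0,0,0,0,0]]';  python3 jog.py '[[0,0,0,0,0,0],[0,0,0,0,0,0],[0,0,0,0,0,0],[0,0,0,0,0,0],[0,0,0,0,0,0]]' 66; python3 jog.py '[[0,0,-10,0,0,0],[0,0,-25,0,0,0],[0,0,-25,0,0,0],[0,0,-25,0,0,0],[0,0,-30,0,0,0]]'; python3 -c "
from h import *
go(538.5,17,215,0)"
```

```text
t: 6.53
ee_pos: [623.0, 290.2, 96.6]
orientation: [2.163, 2.278, 0.001]
ft_force: [0.2, -0.6, -0.5]
width: 44.8
grasp_force: 29.9
t: 6.87
ee_pos: [622.8, 290.3, 95.3]
orientation: [2.163, 2.278, 0.0]
ft_force: [-0.1, 0.2, -0.9]
width: 44.6
grasp_force: 29.9
t: 7.28
ee_pos: [622.9, 290.3, 95.3]
orientation: [2.163, 2.278, 0.0]
ft_force: [0.5, -0.3, -0.1]
width: 65.9
grasp_force: 0.0
t: 7.7
ee_pos: [622.3, 290.0, 211.2]
orientation: [-2.163, -2.278, 0.002]
ft_force: [0.6, 0.6, 0.3]
width: 65.9
grasp_force: 0.0
tool shift [-268.3  -97.9   -3.6] |TCP [622.3 290.  211.2] yaw 3.0 tilt [-0.001 -0.001 -1.   ]
 rz 0.052 q6 0.37
```

```bash
python3 jog.py '[[-15,-5,0,0,0,0],[-25,-9,0,0,0,0],[-25,-9,0,0,0,0],[-25,-9,0,0,0,0],[-25,-9,0,0,0,0]]' 72 >/dev/null; python3 jog.py '[[-25,-9,0,0,0,0],[-25,-9,0,0,0,0],[-25,-9,0,0,0,0],[-25,-9,0,0,0,0],[-25,-9,0,0,0,0]]' >/dev/null; python3 jog.py '[[-20,-8,0,0,0,0],[-8.3,-3.9,0,0,0,0],[0,0,0,0,0,0],[0,0,0,0,0,0]]'; python3 -c "
from h import *
go(538.8,17.2,98,0)
s=ctrl.get_image('side');cv2.imwrite('pics/s1.png',s['img'][:,:,::-1])"
```

```text
t: 8.87
ee_pos: [539.4, 17.4, 210.8]
orientation: [2.164, 2.277, 0.002]
ft_force: [-0.7, 0.2, -0.1]
width: 72.3
grasp_force: 0.0
tool shift [ -0.2  -0.8 112.8] |TCP [539.4  17.4 210.8] yaw 2.9 tilt [ 0.001  0.    -1.   ]
 rz 0.051 q6 -0.04
```

View pics/s1.png

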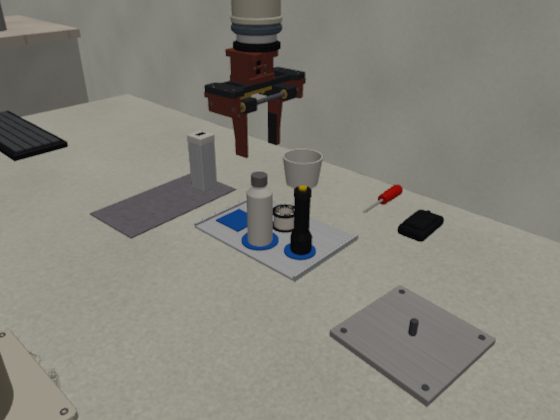

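Tin stands upright on the mat at (202,160); gripper is above the bottle (258,145). Descending on the bottle.

```bash
python3 jog.py '[[0,0,15,0,0,0],[0,0,25,0,0,0],[0,0,25,0,0,0],[0,0,20,0,0,0],[0,0,15,0,0,0]]'; python3 jog.py '[[0,0,10,0,0,0],[0,0,2.5,0,0,0],[0,0,0,0,0,0],[0,0,0,0,0,0]]'; python3 jog.py '[[0,0,0,0,0,0],[0,0,0,0,0,0],[0,0,0,0,0,0],[0,0,0,0,0,0],[0,0,0,0,0,0]]' 30; python3 jog.py '[[0,0,0,0,0,0],[0,0,0,0,0,0],[0,0,0,0,0,0]]';python3 jog.py '[[0,0,-5,0,0,0],[0,0,-15,0,0,0],[0,0,-20,0,0,0],[0,0,-10,0,0,0],[0,0,0,0,0,0]]'; python3 -c "
from h import *
go(517,291,149,3)"
```

```text
t: 9.33
ee_pos: [538.8, 18.6, 108.4]
orientation: [-2.16, -2.279, 0.001]
ft_force: [-0.6, 1.0, -0.4]
width: 72.3
grasp_force: 0.0
t: 9.67
ee_pos: [539.7, 17.7, 98.3]
orientation: [2.162, 2.279, 0.001]
ft_force: [-0.2, -0.2, 0.3]
width: 72.0
grasp_force: 0.0
t: 10.08
ee_pos: [539.3, 17.1, 98.2]
orientation: [2.163, 2.278, 0.001]
ft_force: [-0.6, 1.0, 3.7]
width: 47.3
grasp_force: 30.0
t: 10.33
ee_pos: [539.3, 17.2, 98.2]
orientation: [2.163, 2.278, 0.001]
ft_force: [-1.0, -0.2, 6.5]
width: 47.6
grasp_force: 30.0
t: 10.75
ee_pos: [540.4, 17.2, 149.8]
orientation: [2.161, 2.276, 0.004]
ft_force: [1.0, 0.2, -1.5]
width: 47.5
grasp_force: 30.0
tool shift [274.6  -9.1   0.7] |TCP [540.4  17.2 149.8] yaw 3.0 tilt [ 0.004  0.    -1.   ]
 rz -0.0 q6 -0.04
```

```bash
python3 jog.py '[[12,0,0,0,0,0],[20,-1,0,0,0,0],[25,-1,0,0,0,0],[25,-1,0,0,0,0],[25,-1,0,0,0,0]]' >/dev/null; python3 jog.py '[[25,-1,0,0,0,0],[25,-1,0,0,0,0],[25,-1,0,0,0,0],[25,-1,0,0,0,0],[25,-1,0,0,0,0]]' >/dev/null; python3 jog.py '[[20,0,0,0,0,0],[15,0,0,0,0,0],[8,0,0,0,0,0],[0,0,10,0,0,0],[0,0,20,0,0,0]]';python3 jog.py '[[0,0,13,0,0,0],[0,0,5,0,0,0],[0,0,3,0,0,0],[0,0,0,0,0,0],[0,0,0,0,0,0]]'; python3 -c "
from h import *
go(517,291,92.2,3)"
```

```text
t: 12.0
ee_pos: [516.8, 292.1, 118.4]
orientation: [2.161, 2.278, 0.005]
ft_force: [-0.2, -1.1, -2.1]
width: 47.3
grasp_force: 30.0
t: 12.42
ee_pos: [516.1, 291.1, 96.9]
orientation: [2.164, 2.278, 0.0]
ft_force: [0.8, -0.2, -2.1]
width: 47.4
grasp_force: 30.0
tool shift [-0.1  0.9  4.7] |TCP [516.1 291.1  96.9] yaw 2.9 tilt [ 0.  0. -1.]
 rz -0.001 q6 0.44
```

```bash
python3 jog.py '[[0,0,2,0,0,0],[0,0,1.3,0,0,0],[0,0,0.7,0,0,0],[0,0,0.5,0,0,0],[0,0,0,0,0,0]]'; python3 jog.py '[[0,0,0.3,0,0,0],[0,0,0,0,0,0],[0,0,0,0,0,0]]';  python3 jog.py '[[0,0,0,0,0,0],[0,0,0,0,0,0],[0,0,0,0,0,0],[0,0,0,0,0,0],[0,0,0,0,0,0]]' 68; python3 jog.py '[[0,0,-10,0,0,0],[0,0,-25,0,0,0],[0,0,-25,0,0,0],[0,0,-25,0,0,0],[0,0,-30,0,0,0]]'; python3 -c "
from h import *
go(566.2,-62.7,210,0)"
```

```text
t: 12.83
ee_pos: [515.8, 291.4, 92.3]
orientation: [2.163, 2.278, 0.0]
ft_force: [-0.5, 0.3, -1.5]
width: 47.6
grasp_force: 30.0
t: 13.08
ee_pos: [515.8, 291.5, 92.2]
orientation: [2.163, 2.278, 0.0]
ft_force: [-1.9, -0.4, 3.4]
width: 47.7
grasp_force: 30.0
t: 13.5
ee_pos: [515.8, 291.4, 91.8]
orientation: [2.163, 2.278, 0.0]
ft_force: [0.4, -0.1, 0.3]
width: 67.9
grasp_force: 0.0
t: 13.92
ee_pos: [515.2, 291.0, 207.9]
orientation: [-2.163, -2.278, 0.002]
ft_force: [0.5, -0.1, -0.1]
width: 68.2
grasp_force: 0.0
tool shift [-355.9   32.6   -1.9] |TCP [515.2 291.  207.9] yaw 3.0 tilt [-0.001 -0.001 -1.   ]
 rz 0.052 q6 0.44
```

```bash
python3 jog.py '[[-12,1,0,0,0,0],[-23.5,2.2,0,0,0,0],[-23.5,2.2,0,0,0,0],[-23.5,2.2,0,0,0,0],[-23.5,2.2,0,0,0,0]]' 60 >/dev/null; python3 jog.py '[[-23.5,2.2,0,0,0,0],[-23.5,2.2,0,0,0,0],[-23.5,2.2,0,0,0,0],[-23.5,2.2,0,0,0,0],[-23.5,2.2,0,0,0,0]]' >/dev/null; python3 jog.py '[[-23.5,2.2,0,0,0,0],[-23.5,2.2,0,0,0,0],[-23.5,2.2,0,0,0,0],[-23.5,2.2,0,0,0,0],[-23.5,2.2,0,0,0,0]]' >/dev/null; python3 jog.py '[[-14.9,0.8,0,0,0,0],[0,0,0,0,0,0],[0,0,0,0,0,0]]'; python3 -c "
from h import *
go(566.0,-62.7,100,0)"
```

```text
t: 15.42
ee_pos: [566.5, -63.0, 206.9]
orientation: [-2.165, -2.276, -0.0]
ft_force: [-0.4, 0.5, -0.2]
width: 60.1
grasp_force: 0.0
tool shift [  0.3  -0.5 106.9] |TCP [566.5 -63.  206.9] yaw 2.9 tilt [-0.  0. -1.]
 rz 0.05 q6 -0.18
```

```bash
python3 jog.py '[[0,0,15,0,0,0],[0,0,25,0,0,0],[0,0,25,0,0,0],[0,0,20,0,0,0],[0,0,13,0,0,0]]'; python3 jog.py '[[0,0,9,0,0,0],[0,0,3,0,0,0],[0,0,0,0,0,0],[0,0,0,0,0,0]]'; python3 jog.py '[[0,0,0,0,0,0],[0,0,0,0,0,0],[0,0,0,0,0,0],[0,0,0,0,0,0],[0,0,0,0,0,0]]' 14; python3 jog.py '[[0,0,0,0,0,0],[0,0,0,0,0,0],[0,0,0,0,0,0]]';python3 jog.py '[[0,0,-5,0,0,0],[0,0,-20,0,0,0],[0,0,-30,0,0,0],[0,0,-20,0,0,0],[0,0,-5,0,0,0]]'; python3 -c "
from h import *
go(410,288,176,3)"
```

```text
t: 15.83
ee_pos: [565.4, -61.0, 107.0]
orientation: [-2.16, -2.278, 0.002]
ft_force: [-0.1, -0.1, -0.3]
width: 59.9
grasp_force: 0.0
t: 16.17
ee_pos: [567.2, -62.0, 97.5]
orientation: [2.162, 2.278, 0.001]
ft_force: [-0.1, 0.4, -0.1]
width: 60.1
grasp_force: 0.0
t: 16.58
ee_pos: [567.0, -62.4, 97.2]
orientation: [2.163, 2.278, 0.001]
ft_force: [0.6, -0.4, 1.9]
width: 30.4
grasp_force: 30.3
t: 16.83
ee_pos: [567.1, -62.4, 97.2]
orientation: [2.163, 2.278, 0.001]
ft_force: [-0.4, -0.1, 3.1]
width: 30.7
grasp_force: 30.0
t: 17.25
ee_pos: [568.4, -62.5, 180.0]
orientation: [2.16, 2.276, 0.004]
ft_force: [0.4, -0.4, -0.9]
width: 30.4
grasp_force: 30.0
tool shift [ 358.3 -139.9    3.1] |TCP [568.4 -62.5 180. ] yaw 3.0 tilt [ 0.005 -0.001 -1.   ]
 rz -0.0 q6 -0.18
```

Run:
```python
from h import *
s=ctrl.get_image('side')['img'][:,:,::-1]
cv2.imwrite('pics/s2.png',cv2.resize(s[100:270,200:400],None,fx=3.5,fy=3.5,interpolation=cv2.INTER_CUBIC))
```

```text
(no output)
```

View pics/s2.png

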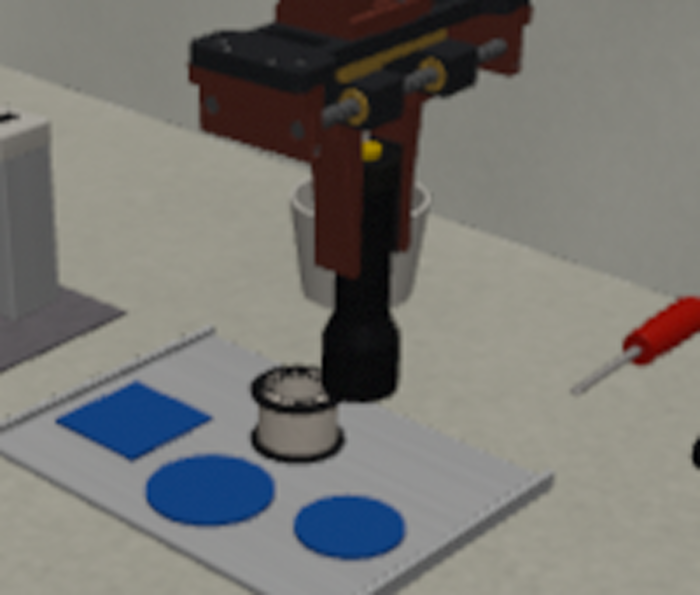

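Torch hangs straight from the gripper (cap (371,150), foot (361,385) in the crop); bobbin untouched. Carry on.

```bash
python3 jog.py '[[12,-4.5,0,0,0,0],[24,-9.4,0,0,0,0],[24,-9.4,0,0,0,0],[24,-9.4,0,0,0,0],[24,-9.4,0,0,0,0]]' >/dev/null; python3 jog.py '[[24,-9.4,0,0,0,0],[24,-9.4,0,0,0,0],[24,-9.4,0,0,0,0],[24,-9.4,0,0,0,0],[24,-9.4,0,0,0,0]]' >/dev/null; python3 jog.py '[[24,-9.4,0,0,0,0],[24,-9.4,0,0,0,0],[24,-9.4,0,0,0,0],[24,-9.4,0,0,0,0],[24,-9.4,0,0,0,0]]' >/dev/null; python3 jog.py '[[10,-3.8,0,0,0,0],[0,0,20,0,0,0],[0,0,25,0,0,0],[0,0,20,0,0,0],[0,0,11,0,0,0]]';python3 jog.py '[[0,0,3,0,0,0],[0,0,3,0,0,0],[0,0,0,0,0,0],[0,0,0,0,0,0]]'; python3 -c "
from h import *
go(410,288,91.2,3)"
```

```text
t: 18.97
ee_pos: [406.1, 286.6, 97.8]
orientation: [-2.162, -2.278, 0.008]
ft_force: [-1.1, 0.1, -2.1]
width: 30.4
grasp_force: 30.0
t: 19.3
ee_pos: [408.9, 288.1, 95.5]
orientation: [2.163, 2.278, 0.002]
ft_force: [1.1, -0.2, -1.0]
width: 30.2
grasp_force: 30.0
tool shift [-0.1  1.1  4.3] |TCP [408.9 288.1  95.5] yaw 3.0 tilt [ 0.001  0.001 -1.   ]
 rz -0.001 q6 0.54
```

```bash
python3 jog.py '[[0,0,2,0,0,0],[0,0,1,0,0,0],[0,0,0.7,0,0,0],[0,0,0.5,0,0,0],[0,0,0,0,0,0]]'; python3 jog.py '[[0,0,0.2,0,0,0],[0,0,0,0,0,0],[0,0,0,0,0,0]]';  python3 jog.py '[[0,0,0,0,0,0],[0,0,0,0,0,0],[0,0,0,0,0,0],[0,0,0,0,0,0],[0,0,0,0,0,0]]' 60; python3 jog.py '[[0,0,-10,0,0,0],[0,0,-25,0,0,0],[0,0,-25,0,0,0],[0,0,-25,0,0,0],[0,0,-30,0,0,0]]'; python3 -c "
from h import *
go(612.4,20.5,210,3)
t=ctrl.get_image('top')['img'][:,:,::-1]; cv2.imwrite('pics/t2.png',t)
cv2.imwrite('pics/t2c.png',cv2.resize(t[140:310,60:340],None,fx=2.8,fy=2.8,interpolation=cv2.INTER_CUBIC))"
```

```text
t: 19.72
ee_pos: [408.9, 288.1, 91.2]
orientation: [2.163, 2.278, 0.002]
ft_force: [-0.6, 0.2, 2.9]
width: 30.2
grasp_force: 30.0
t: 19.97
ee_pos: [408.9, 288.2, 91.2]
orientation: [2.163, 2.278, 0.002]
ft_force: [-0.1, -0.7, 6.2]
width: 30.1
grasp_force: 30.0
t: 20.38
ee_pos: [408.4, 287.8, 90.4]
orientation: [-2.163, -2.278, 0.0]
ft_force: [0.5, 0.1, -0.0]
width: 58.3
grasp_force: 0.0
t: 20.8
ee_pos: [407.8, 287.4, 206.6]
orientation: [-2.163, -2.278, 0.002]
ft_force: [0.4, 1.0, -0.7]
width: 59.9
grasp_force: 0.0
tool shift [-277.2  190.5   -3.5] |TCP [407.8 287.4 206.6] yaw 3.0 tilt [-0.001 -0.001 -1.   ]
 rz -0.0 q6 0.54
```

View pics/t2c.png

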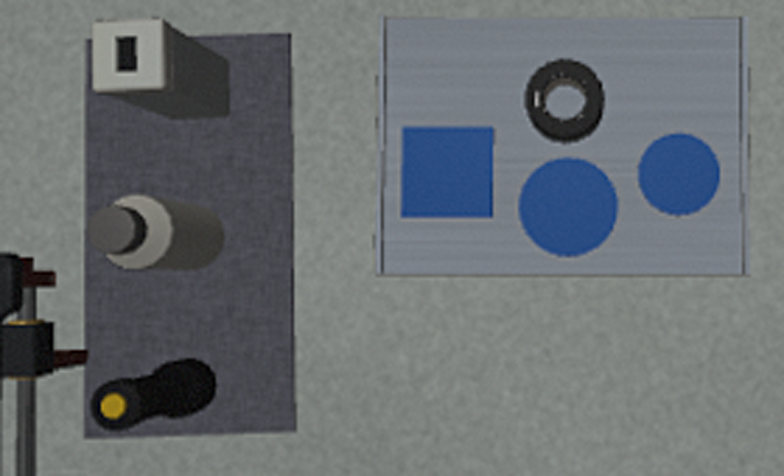

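All three stand on the mat (tin (130,55), bottle (120,230), torch (113,405)); bobbin in place at (564,100). Measuring seats by colour while moving to the bobbin.

```bash
python3 jog.py '[[-15,10,0,0,0,0],[-25,17,0,0,0,0],[-25,17,0,0,0,0],[-25,17,0,0,0,0],[-25,17,0,0,0,0]]' 84 >/dev/null; python3 jog.py '[[-25,17,0,0,0,0],[-25,17,0,0,0,0],[-25,17,0,0,0,0],[-25,17,0,0,0,0],[-25,17,0,0,0,0]]' >/dev/null; python3 jog.py '[[-25,17,0,0,0,0],[-12,10.5,0,0,0,0],[0,0,0,0,0,0]]' >/dev/null; python3 jog.py '[[0,0,0,0,0,0.124],[0,0,0,0,0,0.124],[0,0,0,0,0,0.124],[0,0,0,0,0,0.124],[0,0,0,0,0,0.124]]'>/dev/null; python3 jog.py '[[0,0,0,0,0,0.124],[0,0,0,0,0,0.124],[0,0,0,0,0,0.124],[0,0,0,0,0,0.124],[0,0,0,0,0,0.124]]'>/dev/null;  python3 jog.py '[[0,0,0,0,0,0.124],[0,0,0,0,0,0.124],[0,0,0,0,0,0.122],[0,0,0,0,0,0],[0,0,0,0,0,0]]'
python3 - <<'E'
from h import *
d=ctrl.get_image('top'); im=cv2.imread('pics/t2.png').astype(int)
m=((im[:,:,0]-im[:,:,2])>50).astype(np.uint8)
n,l,st,c=cv2.connectedComponentsWithStats(m)
for i in range(1,n):
    if st[i,4]>300: print(st[i],P(d,*c[i],9).round(1))
m=(im.sum(2)<170).astype(np.uint8); m[:,:240]=0; m[:150]=0; m[205:]=0; m[:,290:]=0
n,l,st,c=cv2.connectedComponentsWithStats(m)
for i in range(1,n):
    if st[i,4]>100: print("bob",st[i],P(d,*c[i],42).round(1), P(d,*(st[i,:2]+(st[i,2:4]-1)/2),42).round(1))
go(612.4,20.8,100,-89.3)
E
```

```text
t: 23.18
ee_pos: [612.4, 22.2, 205.6]
orientation: [-3.141, -0.027, 0.001]
ft_force: [0.7, -0.2, -0.2]
width: 83.9
grasp_force: 0.0
[ 203  185   33   33 1074] [564.  106.9   9. ]
[288 188  29  29 666] [565.  -61.5   9. ]
[245 196  36  36 972] [540.1  18.6   9. ]
bob [248 161  28  30 433] [612.1  20.6  42. ] [612.6  20.9  42. ]
tool shift [ -0.2   1.2 105.6] |TCP [612.6  22.  205.6] yaw -89.0 tilt [-0.  0. -1.]
 rz 0.005 q6 1.57
```

```bash
python3 jog.py '[[0,1.2,15,0,0,0],[0,0,25,0,0,0],[0,0,25,0,0,0],[0,0,25,0,0,0],[0,0,25,0,0,0]]' 78 >/dev/null; python3 jog.py '[[0,0,20,0,0,0],[0,0,15,0,0,0],[0,0,10,0,0,0],[0,0,0,0,0,0],[0,0,0,0,0,0]]'; python3 jog.py '[[0,0,8,0,0,0],[0,0,6,0,0,0],[0,0,4,0,0,0],[0,0,1.5,0,0,0],[0,0,0,0,0,0]]'; python3 -c "
from h import *
go(612.4,20.8,26,-89.3)"
```

```text
t: 24.07
ee_pos: [613.0, 20.2, 45.5]
orientation: [-3.141, -0.022, 0.001]
ft_force: [-0.9, -0.6, 0.3]
width: 78.0
grasp_force: 0.0
t: 24.48
ee_pos: [612.9, 19.9, 25.7]
orientation: [-3.142, -0.02, 0.001]
ft_force: [-0.8, -0.1, 1.3]
width: 77.9
grasp_force: 0.0
tool shift [-0.5 -0.9 -0.3] |TCP [612.9  19.9  25.7] yaw -89.3 tilt [-0.001 -0.    -1.   ]
 rz 0.001 q6 1.57
```

```bash
python3 jog.py '[[-0.4,-0.7,0,0,0,0],[0,0,0,0,0,0],[0,0,0,0,0,0],[0,0,0,0,0,0],[0,0,0,0,0,0]]' 40; python3 jog.py '[[0,0,0,0,0,0],[0,0,0,0,0,0],[0,0,0,0,0,0]]';python3 jog.py '[[0,0,-5,0,0,0],[0,0,-20,0,0,0],[0,0,-30,0,0,0],[0,0,-30,0,0,0],[0,0,-10,0,0,0]]';python3 jog.py '[[0,0,0,0,0,0],[0,0,0,0,0,0]]'; python3 -c "
from h import *
go(504.8,-329.5,115,-89.3)"
```

```text
t: 24.9
ee_pos: [612.9, 20.7, 26.2]
orientation: [-3.142, -0.02, -0.001]
ft_force: [0.3, -0.1, 1.3]
width: 55.4
grasp_force: 30.0
t: 25.15
ee_pos: [612.9, 20.7, 26.2]
orientation: [-3.142, -0.02, -0.001]
ft_force: [-0.4, 0.8, 2.3]
width: 55.2
grasp_force: 30.0
t: 25.57
ee_pos: [614.7, 20.7, 124.9]
orientation: [-3.142, -0.02, -0.008]
ft_force: [1.8, 0.6, -1.0]
width: 54.9
grasp_force: 30.0
t: 25.73
ee_pos: [612.5, 20.7, 120.9]
orientation: [3.142, 0.02, 0.001]
ft_force: [-0.2, -0.4, -1.1]
width: 55.0
grasp_force: 30.0
tool shift [-112.2  348.7    5.8] |TCP [612.5  20.7 120.9] yaw -89.3 tilt [ 0. -0. -1.]
 rz 0.001 q6 1.57
```

```bash
python3 jog.py '[[-4,12,0,0,0,0],[-8,25,0,0,0,0],[-8,25,0,0,0,0],[-8,25,0,0,0,0],[-8,25,0,0,0,0]]' >/dev/null; python3 jog.py '[[-8,25,0,0,0,0],[-8,25,0,0,0,0],[-8,25,0,0,0,0],[-8,25,0,0,0,0],[-8,25,0,0,0,0]]' >/dev/null; python3 jog.py '[[-8,25,0,0,0,0],[-8,25,0,0,0,0],[-8,25,0,0,0,0],[-8,25,0,0,0,0],[-4.2,11.9,0,0,0,0]]' >/dev/null; python3 jog.py '[[0,0,10,0,0,0],[0,0,15,0,0,0],[0,0,15,0,0,0],[0,0,0,0,0,0],[0,0,0,0,0,0]]'
python3 - <<'E'
from h import *
go(504.8,-330,66,-89.3)
s=ctrl.get_image('side')['img'][:,:,::-1];t=ctrl.get_image('top')['img'][:,:,::-1]
f=lambda im,x,y,w,h,s:cv2.resize(im[y:y+h,x:x+w],None,fx=s,fy=s,interpolation=cv2.INTER_CUBIC)
cv2.imwrite('pics/w1.png',cv2.hconcat([f(t,380,180,110,110,3.6),f(s,355,260,110,110,3.6)]))
E
```

```text
t: 27.4
ee_pos: [504.0, -328.0, 79.2]
orientation: [-3.139, -0.021, 0.005]
ft_force: [-0.1, 0.5, -1.2]
width: 54.9
grasp_force: 30.0
tool shift [ 0.8  2.1 13.2] |TCP [ 504.  -328.    79.2] yaw -89.2 tilt [-0.003  0.002 -1.   ]
 rz 0.001 q6 0.96
```

View pics/w1.png

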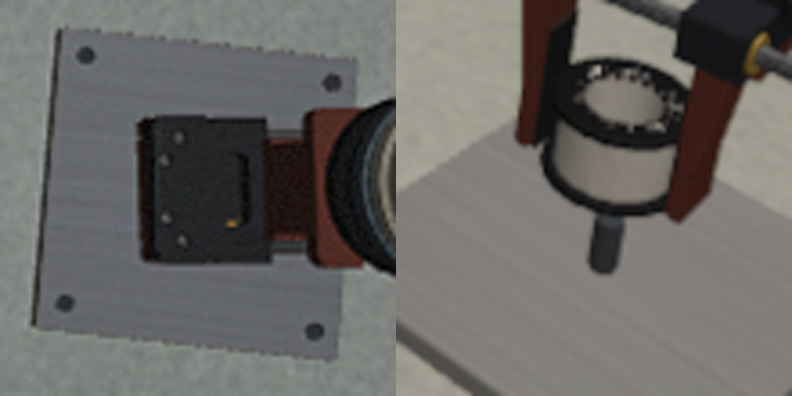

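Side view: bobbin axis (~613) sits over the spindle (608,220), level. Descending gently.

```bash
python3 jog.py '[[0.8,1.8,5,0,0,0],[0,0,8,0,0,0],[0,0,8,0,0,0],[0,0,0,0,0,0],[0,0,0,0,0,0]]'; python3 jog.py '[[0,0,7,0,0,0],[0,0,7,0,0,0],[0,0,5,0,0,0],[0,0,0,0,0,0],[0,0,0,0,0,0]]'; python3 -c "
from h import *
go(504.8,-330,32.2,-89.3)"
```

```text
t: 27.92
ee_pos: [505.3, -331.1, 59.2]
orientation: [-3.141, -0.02, 0.002]
ft_force: [-0.7, 0.7, -0.9]
width: 55.3
grasp_force: 30.0
t: 28.33
ee_pos: [505.5, -331.2, 40.4]
orientation: [-3.141, -0.02, 0.001]
ft_force: [0.1, -0.2, -0.8]
width: 55.2
grasp_force: 30.0
tool shift [-0.7 -1.2  8.2] |TCP [ 505.5 -331.2   40.4] yaw -89.3 tilt [-0.001  0.001 -1.   ]
 rz 0.001 q6 0.96
```

```bash
python3 jog.py '[[-0.6,-1,4,0,0,0],[0,0,2,0,0,0],[0,0,1,0,0,0],[0,0,0.7,0,0,0],[0,0,0,0,0,0]]'; python3 jog.py '[[0,0,0.6,0,0,0],[0,0,0.3,0,0,0],[0,0,0,0,0,0],[0,0,0,0,0,0]]'
```

```text
t: 28.75
ee_pos: [505.2, -330.4, 33.2]
orientation: [-3.141, -0.02, 0.0]
ft_force: [-0.6, -1.0, -1.4]
width: 55.1
grasp_force: 30.0
t: 29.08
ee_pos: [505.2, -330.5, 32.4]
orientation: [3.141, 0.02, 0.0]
ft_force: [-0.2, -0.9, -2.2]
width: 55.4
grasp_force: 30.0
```

```bash
python3 jog.py '[[0,0,0.4,0,0,0],[0,0,0.3,0,0,0],[0,0,0,0,0,0],[0,0,0,0,0,0]]'; python3 jog.py '[[0,0,0,0,0,0],[0,0,0,0,0,0],[0,0,0,0,0,0],[0,0,0,0,0,0],[0,0,0,0,0,0]]' 76; python3 jog.py '[[0,0,-8,0,0,0],[0,0,-20,0,0,0],[0,0,-25,0,0,0],[0,0,-30,0,0,0],[0,0,-30,0,0,0]]'; python3 jog.py '[[0,0,-30,0,0,0],[0,0,-30,0,0,0],[-25,-25,0,0,0,0],[-25,-25,0,0,0,0],[-10,-25,0,0,0,0]]';python3 - <<'E'
from h import *
s=ctrl.get_image('side')['img'][:,:,::-1];t=ctrl.get_image('top')['img'][:,:,::-1]
f=lambda im,x,y,w,h,s:cv2.resize(im[y:y+h,x:x+w],None,fx=s,fy=s,interpolation=cv2.INTER_CUBIC)
cv2.imwrite('pics/w2.png',cv2.hconcat([f(t,380,180,110,110,3.6),f(s,355,260,110,110,3.6)]))
go(410,287.5,206,-177)
E
```

```text
t: 29.42
ee_pos: [505.3, -330.5, 32.2]
orientation: [3.141, 0.02, 0.0]
ft_force: [-1.5, 0.7, 5.5]
width: 54.9
grasp_force: 30.0
t: 29.83
ee_pos: [505.2, -330.4, 31.5]
orientation: [-3.141, -0.02, 0.0]
ft_force: [-0.6, -0.4, 1.0]
width: 75.9
grasp_force: 0.0
t: 30.25
ee_pos: [504.8, -330.2, 145.9]
orientation: [-3.141, -0.02, 0.001]
ft_force: [0.3, -0.4, 0.7]
width: 75.8
grasp_force: 0.0
t: 30.67
ee_pos: [441.7, -255.2, 205.5]
orientation: [3.142, 0.018, -0.001]
ft_force: [-0.2, 0.8, 0.1]
width: 76.0
grasp_force: 0.0
tool shift [-2.420e+01 -5.412e+02 -1.000e-01] |TCP [ 441.7 -253.3  205.1] yaw -89.2 tilt [-0.002  0.001 -1.   ]
 rz 1.532 q6 1.01
```

View pics/w2.png

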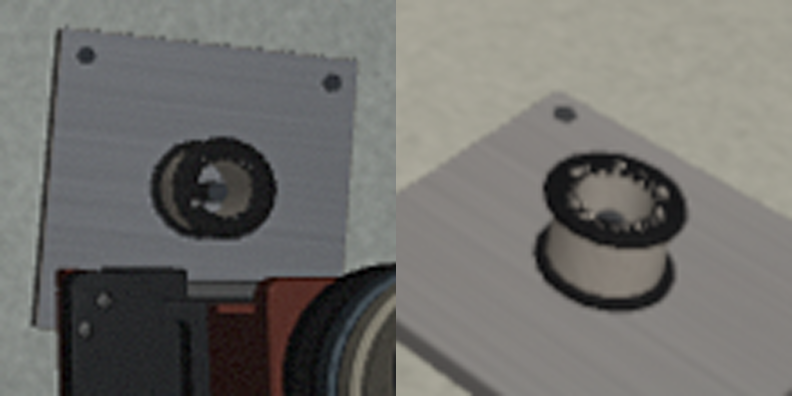

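Bobbin lies flat on the plate, spindle visible in its bore (top (215,190), side (612,215)). Back to the torch.

```bash
python3 jog.py '[[-1,-12,0,0,0,0],[-1,-25,0,0,0,0],[-1,-25,0,0,0,0],[-1,-25,0,0,0,0],[-1,-25,0,0,0,0]]' 60 >/dev/null; python3 jog.py '[[-1,-25,0,0,0,0],[-1,-25,0,0,0,0],[-1,-25,0,0,0,0],[-1,-25,0,0,0,0],[-1,-25,0,0,0,0]]' >/dev/null; python3 jog.py '[[-1,-25,0,0,0,0],[-1,-25,0,0,0,0],[-1,-25,0,0,0,0],[-1,-25,0,0,0,0],[-1,-25,0,0,0,0]]' >/dev/null;python3 jog.py '[[-1,-25,0,0,0,0],[-1,-25,0,0,0,0],[-1,-25,0,0,0,0],[-1,-25,0,0,0,0],[-1,-25,0,0,0,0]]' >/dev/null; python3 jog.py '[[-1,-25,0,0,0,0],[-1,-25,0,0,0,0],[-1,-4,0,0,0,0],[0,0,0,0,0,0]]'>/dev/null; python3 jog.py '[[0,0,0,0,0,-0.1238],[0,0,0,0,0,-0.1238],[0,0,0,0,0,-0.1238],[0,0,0,0,0,-0.1238],[0,0,0,0,0,-0.1238]]' >/dev/null;python3 jog.py '[[0,0,0,0,0,-0.1238],[0,0,0,0,0,-0.1238],[0,0,0,0,0,-0.1238],[0,0,0,0,0,-0.1238],[0,0,0,0,0,-0.1238]]' >/dev/null;python3 jog.py '[[0,0,0,0,0,-0.1238],[0,0,0,0,0,-0.1238],[0,0,0,0,0,-0.1238],[0,0,0,0,0,0],[0,0,0,0,0,0]]'; python3 -c "
from h import *
go(408.7,288.1,90.7,3)"
```

```text
t: 34.02
ee_pos: [414.6, 283.5, 204.7]
orientation: [2.169, 2.273, -0.0]
ft_force: [0.5, -1.0, 0.0]
width: 59.9
grasp_force: 0.0
tool shift [  4.9  -5.7 114. ] |TCP [414.6 283.5 204.7] yaw 2.7 tilt [-0. -0. -1.]
 rz -0.006 q6 0.53
```

```bash
python3 jog.py '[[4.9,-5.7,0,0,0,0],[0,0,20,0,0,0],[0,0,20,0,0,0],[0,0,20,0,0,0],[0,0,20,0,0,0]]' >/dev/null; python3 jog.py '[[0,0,18,0,0,0],[0,0,10,0,0,0],[0,0,5,0,0,0],[0,0,0,0,0,0],[0,0,0,0,0,0]]'; python3 jog.py '[[0,0,0,0,0,0],[0,0,0,0,0,0],[0,0,0,0,0,0],[0,0,0,0,0,0],[0,0,0,0,0,0]]' 14; python3 jog.py '[[0,0,0,0,0,0],[0,0,0,0,0,0],[0,0,0,0,0,0]]';python3 jog.py '[[0,0,-5,0,0,0],[0,0,-20,0,0,0],[0,0,-25,0,0,0],[0,0,-15,0,0,0],[0,0,-5,0,0,0]]'; python3 -c "
from h import *
go(565.2,-61.5,158,3)"
```

```text
t: 34.85
ee_pos: [408.6, 289.3, 92.1]
orientation: [2.164, 2.277, 0.001]
ft_force: [-0.3, -0.4, -0.9]
width: 60.4
grasp_force: 0.0
t: 35.27
ee_pos: [408.5, 289.1, 92.1]
orientation: [2.164, 2.278, 0.001]
ft_force: [0.4, -0.5, 2.7]
width: 30.2
grasp_force: 30.4
t: 35.52
ee_pos: [408.7, 289.3, 92.0]
orientation: [2.163, 2.278, 0.001]
ft_force: [-0.7, 0.6, 4.6]
width: 30.2
grasp_force: 30.0
t: 35.93
ee_pos: [409.1, 289.6, 163.8]
orientation: [2.163, 2.277, 0.004]
ft_force: [-0.2, 0.3, -2.1]
width: 30.1
grasp_force: 30.0
tool shift [-358.7  137.8    5.5] |TCP [409.1 289.6 163.8] yaw 2.9 tilt [ 0.002  0.002 -1.   ]
 rz -0.001 q6 0.54
```

```bash
python3 jog.py '[[-12,5,0,0,0,0],[-24,9.2,0,0,0,0],[-24,9.2,0,0,0,0],[-24,9.2,0,0,0,0],[-24,9.2,0,0,0,0]]' >/dev/null; python3 jog.py '[[-24,9.2,0,0,0,0],[-24,9.2,0,0,0,0],[-24,9.2,0,0,0,0],[-24,9.2,0,0,0,0],[-24,9.2,0,0,0,0]]' >/dev/null; python3 jog.py '[[-24,9.2,0,0,0,0],[-24,9.2,0,0,0,0],[-24,9.2,0,0,0,0],[-24,9.2,0,0,0,0],[-24,9.2,0,0,0,0]]' >/dev/null; python3 jog.py '[[-9.3,4,0,0,0,0],[0,0,20,0,0,0],[0,0,20,0,0,0],[0,0,10,0,0,0],[0,0,0,0,0,0]]';python3 jog.py '[[0,0,5,0,0,0],[0,0,2,0,0,0],[0,0,0,0,0,0],[0,0,0,0,0,0]]'; python3 -c "
from h import *
go(565.2,-60.1,98,3)"
```

```text
t: 37.6
ee_pos: [561.9, -60.1, 108.9]
orientation: [-2.16, -2.274, 0.005]
ft_force: [-0.1, 0.8, -0.8]
width: 30.2
grasp_force: 30.0
t: 37.93
ee_pos: [564.7, -60.5, 105.3]
orientation: [2.163, 2.278, 0.001]
ft_force: [0.8, 0.0, -1.5]
width: 30.1
grasp_force: 30.0
tool shift [0.4 0.5 7.3] |TCP [564.7 -60.5 105.3] yaw 3.0 tilt [ 0.001 -0.    -1.   ]
 rz -0.001 q6 -0.18
```

```bash
python3 jog.py '[[0.4,0.5,3,0,0,0],[0,0,2,0,0,0],[0,0,1,0,0,0],[0,0,0.8,0,0,0],[0,0,0,0,0,0]]'; python3 jog.py '[[0,0,0.4,0,0,0],[0,0,0.3,0,0,0],[0,0,0,0,0,0],[0,0,0,0,0,0]]'; python3 jog.py '[[0,0,0,0,0,0],[0,0,0,0,0,0],[0,0,0,0,0,0],[0,0,0,0,0,0],[0,0,0,0,0,0]]' 60; python3 jog.py '[[0,0,-10,0,0,0],[0,0,-25,0,0,0],[0,0,-25,0,0,0],[0,0,-25,0,0,0],[0,0,-25,0,0,0]]'; python3 -c "
from h import *
go(515.5,291.4,206,3)"
```

```text
t: 38.35
ee_pos: [565.0, -60.3, 98.1]
orientation: [2.163, 2.278, 0.0]
ft_force: [-0.8, -0.5, 0.7]
width: 29.9
grasp_force: 30.0
t: 38.68
ee_pos: [565.2, -60.3, 98.0]
orientation: [2.163, 2.277, 0.001]
ft_force: [-1.4, 0.4, 6.9]
width: 30.1
grasp_force: 30.0
t: 39.1
ee_pos: [564.8, -60.3, 97.1]
orientation: [-2.164, -2.278, 0.0]
ft_force: [0.0, -0.2, -0.0]
width: 58.4
grasp_force: 0.0
t: 39.52
ee_pos: [564.7, -60.2, 208.9]
orientation: [2.164, 2.278, 0.0]
ft_force: [0.1, -0.0, -0.3]
width: 60.2
grasp_force: 0.0
tool shift [353.7 -31.    2.9] |TCP [564.7 -60.2 208.9] yaw 2.9 tilt [ 0. -0. -1.]
 rz -0.001 q6 -0.18
```

```bash
python3 jog.py '[[12,-1,0,0,0,0],[23.9,-2.1,0,0,0,0],[23.9,-2.1,0,0,0,0],[23.9,-2.1,0,0,0,0],[23.9,-2.1,0,0,0,0]]' 72 >/dev/null; python3 jog.py '[[23.9,-2.1,0,0,0,0],[23.9,-2.1,0,0,0,0],[23.9,-2.1,0,0,0,0],[23.9,-2.1,0,0,0,0],[23.9,-2.1,0,0,0,0]]' >/dev/null; python3 jog.py '[[23.9,-2.1,0,0,0,0],[23.9,-2.1,0,0,0,0],[23.9,-2.1,0,0,0,0],[23.9,-2.1,0,0,0,0],[23.9,-2.1,0,0,0,0]]' >/dev/null; python3 jog.py '[[7.1,-0.6,0,0,0,0],[0,0,0,0,0,0],[0,0,0,0,0,0]]'
python3 - <<'E'
from h import *
go(515.7,291.4,92,3)
s=ctrl.get_image('side')['img'][:,:,::-1];t=ctrl.get_image('top')['img'][:,:,::-1]
f=lambda im,x,y,w,h,s:cv2.resize(im[y:y+h,x:x+w],None,fx=s,fy=s,interpolation=cv2.INTER_CUBIC)
cv2.imwrite('pics/r1.png',cv2.hconcat([f(t,270,165,66,70,6),f(s,265,170,66,100,6)[60:480]]))
E
```

```text
t: 41.02
ee_pos: [515.3, 291.2, 207.0]
orientation: [2.162, 2.279, -0.001]
ft_force: [-0.9, 0.2, -0.5]
width: 71.9
grasp_force: 0.0
tool shift [  0.3   0.5 115. ] |TCP [515.3 291.2 207. ] yaw 3.0 tilt [-0.    -0.001 -1.   ]
 rz 0.0 q6 0.44
```

View pics/r1.png

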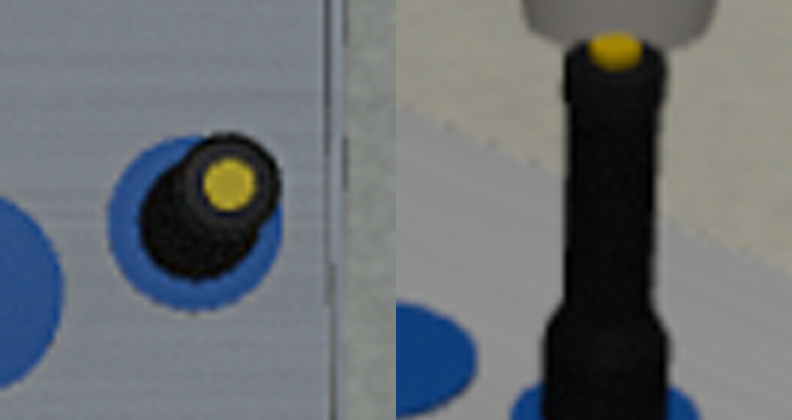

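Torch stands centred: cap (229,184) gives ≈(564.6,−61.9) against seat (565.0,−61.5). Now the bottle.

```bash
python3 jog.py '[[0.3,0.5,15,0,0,0],[0,0,25,0,0,0],[0,0,25,0,0,0],[0,0,20,0,0,0],[0,0,15,0,0,0]]'>/dev/null; python3 jog.py '[[0,0,10,0,0,0],[0,0,4.5,0,0,0],[0,0,0,0,0,0],[0,0,0,0,0,0]]'; python3 jog.py '[[0,0,0,0,0,0],[0,0,0,0,0,0],[0,0,0,0,0,0],[0,0,0,0,0,0],[0,0,0,0,0,0]]' 30; python3 jog.py '[[0,0,0,0,0,0],[0,0,0,0,0,0],[0,0,0,0,0,0]]';python3 jog.py '[[0,0,-5,0,0,0],[0,0,-15,0,0,0],[0,0,-25,0,0,0],[0,0,-10,0,0,0],[0,0,0,0,0,0]]'; python3 -c "
from h import *
go(540.1,18.8,149,3)"
```

```text
t: 41.87
ee_pos: [516.7, 291.5, 93.2]
orientation: [2.164, 2.277, 0.001]
ft_force: [0.9, -0.4, 0.5]
width: 72.2
grasp_force: 0.0
t: 42.28
ee_pos: [516.4, 291.9, 93.2]
orientation: [2.163, 2.278, 0.001]
ft_force: [-0.8, 0.2, 3.0]
width: 47.6
grasp_force: 30.0
t: 42.53
ee_pos: [516.4, 291.9, 93.2]
orientation: [2.164, 2.278, 0.001]
ft_force: [-1.1, 0.7, 5.8]
width: 47.5
grasp_force: 30.0
t: 42.95
ee_pos: [517.6, 292.5, 150.0]
orientation: [2.163, 2.277, 0.007]
ft_force: [0.5, -0.6, -2.8]
width: 47.6
grasp_force: 30.0
tool shift [-274.5    8.4    0.5] |TCP [517.6 292.5 150. ] yaw 2.9 tilt [ 0.004  0.002 -1.   ]
 rz -0.001 q6 0.44
```

```bash
python3 jog.py '[[-12,0,0,0,0,0],[-20,1,0,0,0,0],[-25,1,0,0,0,0],[-25,1,0,0,0,0],[-25,1,0,0,0,0]]' >/dev/null; python3 jog.py '[[-25,1,0,0,0,0],[-25,1,0,0,0,0],[-25,1,0,0,0,0],[-25,1,0,0,0,0],[-25,1,0,0,0,0]]' >/dev/null; python3 jog.py '[[-20,-0.6,0,0,0,0],[-15,0,0,0,0,0],[-6.8,0,0,0,0,0],[0,0,10,0,0,0],[0,0,20,0,0,0]]'>/dev/null;python3 jog.py '[[0,0,10,0,0,0],[0,0,4,0,0,0],[0,0,0,0,0,0],[0,0,0,0,0,0]]'; python3 -c "
from h import *
go(540.1,19.5,99.2,3)"
```

```text
t: 44.53
ee_pos: [538.5, 19.2, 103.4]
orientation: [-2.162, -2.278, 0.001]
ft_force: [0.1, 0.3, -1.2]
width: 47.4
grasp_force: 30.0
tool shift [0.2 1.7 4.2] |TCP [538.5  19.2 103.4] yaw 3.0 tilt [-0.001 -0.    -1.   ]
 rz -0.0 q6 -0.04
```

```bash
python3 jog.py '[[0.2,1.5,1,0,0,0],[0,0,1.5,0,0,0],[0,0,1,0,0,0],[0,0,0.5,0,0,0],[0,0,0,0,0,0]]'; python3 jog.py '[[0,0,0.3,0,0,0],[0,0,0.2,0,0,0],[0,0,0,0,0,0],[0,0,0,0,0,0]]'; python3 jog.py '[[0,0,0,0,0,0],[0,0,0,0,0,0],[0,0,0,0,0,0],[0,0,0,0,0,0],[0,0,0,0,0,0]]' 68; python3 jog.py '[[0,0,-10,0,0,0],[0,0,-25,0,0,0],[0,0,-25,0,0,0],[0,0,-25,0,0,0],[0,0,-25,0,0,0]]'; python3 -c "
from h import *
go(622.9,290.3,206,3)"
```

```text
t: 44.95
ee_pos: [540.2, 19.0, 99.8]
orientation: [2.164, 2.278, 0.0]
ft_force: [-0.0, -0.6, -1.4]
width: 47.6
grasp_force: 30.0
t: 45.28
ee_pos: [540.2, 18.9, 99.3]
orientation: [2.164, 2.278, 0.0]
ft_force: [-0.0, -0.0, -0.5]
width: 47.7
grasp_force: 30.0
t: 45.7
ee_pos: [540.2, 19.0, 99.2]
orientation: [2.164, 2.278, 0.0]
ft_force: [-0.2, 0.4, 0.0]
width: 67.6
grasp_force: 0.0
t: 46.12
ee_pos: [539.9, 18.9, 211.0]
orientation: [2.164, 2.278, 0.0]
ft_force: [-1.0, 0.4, -0.1]
width: 67.9
grasp_force: 0.0
tool shift [266.7  96.8   5. ] |TCP [539.9  18.9 211. ] yaw 2.9 tilt [ 0.  0. -1.]
 rz -0.001 q6 -0.04
```

```bash
python3 jog.py '[[12,4,0,0,0,0],[24,8.8,0,0,0,0],[24,8.8,0,0,0,0],[24,8.8,0,0,0,0],[24,8.8,0,0,0,0]]' 70 >/dev/null; python3 jog.py '[[24,8.8,0,0,0,0],[24,8.8,0,0,0,0],[24,8.8,0,0,0,0],[24,8.8,0,0,0,0],[24,8.8,0,0,0,0]]' >/dev/null; python3 jog.py '[[24,8.8,0,0,0,0],[14.7,4.8,0,0,0,0],[0,0,0,0,0,0],[0,0,0,0,0,0]]'
python3 - <<'E'
from h import *
s=ctrl.get_image('side')['img'][:,:,::-1];d=ctrl.get_image('top');t=d['img'][:,:,::-1]
f=lambda im,x,y,w,h,s:cv2.resize(im[y:y+h,x:x+w],None,fx=s,fy=s,interpolation=cv2.INTER_CUBIC)
cv2.imwrite('pics/r2.png',cv2.hconcat([f(t,235,165,66,80,6),f(s,225,170,66,80,6)]))
go(622.9,290.3,94.5,3)
E
```

```text
t: 47.28
ee_pos: [622.6, 290.7, 208.7]
orientation: [-2.162, -2.279, 0.002]
ft_force: [0.4, -0.2, -0.5]
width: 70.2
grasp_force: 0.0
tool shift [  1.1   0.5 114.4] |TCP [622.6 289.3 208.9] yaw 2.9 tilt [-0.001 -0.001 -1.   ]
 rz -0.001 q6 0.37
```

View pics/r2.png

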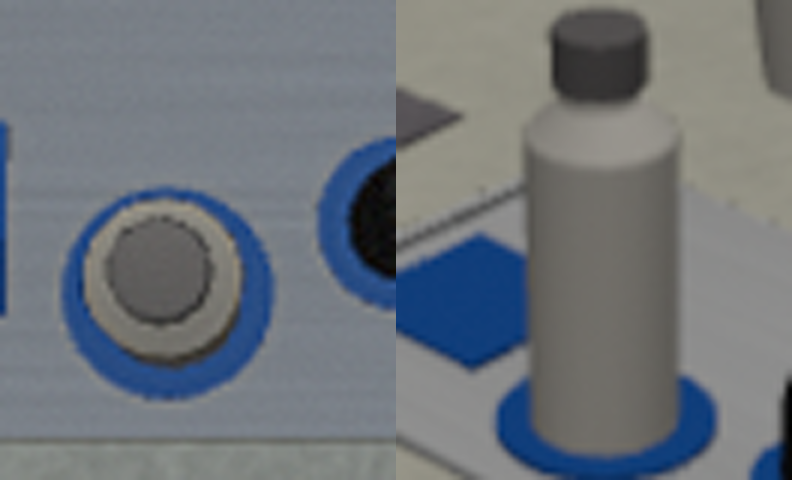

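Bottle upright, cap ≈(538.4,17.6) vs seat (540.1,18.6): centred within ~2 mm. Now the tin.

```bash
python3 jog.py '[[0.3,0.3,15,0,0,0],[0,0,25,0,0,0],[0,0,25,0,0,0],[0,0,20,0,0,0],[0,0,15,0,0,0]]'>/dev/null; python3 jog.py '[[0,0,10,0,0,0],[0,0,4,0,0,0],[0,0,0,0,0,0],[0,0,0,0,0,0]]'; python3 jog.py '[[0,0,0,0,0,0],[0,0,0,0,0,0],[0,0,0,0,0,0],[0,0,0,0,0,0],[0,0,0,0,0,0]]' 28; python3 jog.py '[[0,0,0,0,0,0],[0,0,0,0,0,0],[0,0,0,0,0,0]]';python3 jog.py '[[0,0,-5,0,0,0],[0,0,-15,0,0,0],[0,0,-25,0,0,0],[0,0,-10,0,0,0],[0,0,0,0,0,0]]'; python3 -c "
from h import *
go(564.1,108.2,149,3)"
```

```text
t: 48.13
ee_pos: [624.0, 290.6, 96.0]
orientation: [2.164, 2.277, 0.002]
ft_force: [0.2, -0.5, 0.2]
width: 69.8
grasp_force: 0.0
t: 48.55
ee_pos: [623.7, 290.8, 95.8]
orientation: [2.163, 2.278, 0.001]
ft_force: [0.0, -0.4, 2.4]
width: 44.7
grasp_force: 29.9
t: 48.8
ee_pos: [623.7, 290.8, 95.8]
orientation: [2.163, 2.278, 0.001]
ft_force: [-1.4, -0.5, 5.8]
width: 44.8
grasp_force: 29.9
t: 49.22
ee_pos: [625.2, 291.4, 153.9]
orientation: [2.162, 2.276, 0.008]
ft_force: [0.3, 0.4, -1.3]
width: 45.0
grasp_force: 29.9
tool shift [-179.9  -70.5    4.1] |TCP [625.2 291.4 153.9] yaw 2.9 tilt [ 0.005  0.002 -1.   ]
 rz -0.001 q6 0.37
```

```bash
python3 jog.py '[[-10,-4,0,0,0,0],[-18,-7,0,0,0,0],[-20,-8,0,0,0,0],[-20,-8,0,0,0,0],[-20,-8,0,0,0,0]]' >/dev/null; python3 jog.py '[[-20,-8,0,0,0,0],[-20,-8,0,0,0,0],[-20,-8,0,0,0,0],[-18,-7,0,0,0,0],[-13,-4,0,0,0,0]]' >/dev/null; python3 jog.py '[[0,0,10,0,0,0],[0,0,20,0,0,0],[0,0,12,0,0,0],[0,0,0,0,0,0],[0,0,0,0,0,0]]'; python3 -c "
from h import *
go(564.1,109,101.8,3)"
```

```text
t: 50.47
ee_pos: [561.9, 108.5, 106.9]
orientation: [-2.162, -2.277, 0.003]
ft_force: [-0.3, -0.1, -1.1]
width: 45.1
grasp_force: 29.9
tool shift [0.4 2.2 5.1] |TCP [561.9 108.5 106.9] yaw 3.0 tilt [-0.003 -0.    -1.   ]
 rz -0.0 q6 0.12
```

```bash
python3 jog.py '[[0.4,1.5,2,0,0,0],[0,0,1.5,0,0,0],[0,0,0.7,0,0,0],[0,0,0.3,0,0,0],[0,0,0,0,0,0]]'; python3 jog.py '[[0,0,0.4,0,0,0],[0,0,0,0,0,0],[0,0,0,0,0,0]]'
```

```text
t: 50.88
ee_pos: [564.3, 108.8, 104.0]
orientation: [2.163, 2.278, 0.001]
ft_force: [0.5, 0.4, -1.3]
width: 45.1
grasp_force: 29.9
t: 51.13
ee_pos: [564.2, 108.7, 103.4]
orientation: [2.164, 2.278, 0.0]
ft_force: [0.7, 0.4, -0.9]
width: 44.9
grasp_force: 29.9
```

```bash
python3 jog.py '[[0,0,0.8,0,0,0],[0,0,0.5,0,0,0],[0,0,0.3,0,0,0],[0,0,0.2,0,0,0],[0,0,0,0,0,0]]'; python3 jog.py '[[0,0,0,0,0,0],[0,0,0,0,0,0],[0,0,0,0,0,0],[0,0,0,0,0,0],[0,0,0,0,0,0]]' 66; python3 jog.py '[[0,0,-10,0,0,0],[0,0,-25,0,0,0],[0,0,-25,0,0,0],[0,0,-25,0,0,0],[0,0,-25,0,0,0]]'; python3 jog.py '[[25,-15,0,0,0,0],[25,-15,0,0,0,0],[25,-15,0,0,0,0],[25,-15,0,0,0,0],[25,-15,0,0,0,0]]';python3 jog.py '[[20,-5,0,0,0,0],[20,-5,0,0,0,0],[20,-5,0,0,0,0],[0,0,0,0,0,0],[0,0,0,0,0,0]]'
python3 - <<'E'
from h import *
s=ctrl.get_image('side')['img'][:,:,::-1];t=ctrl.get_image('top')['img'][:,:,::-1]
f=lambda im,x,y,w,h,s:cv2.resize(im[y:y+h,x:x+w],None,fx=s,fy=s,interpolation=cv2.INTER_CUBIC)
cv2.imwrite('pics/end.png',cv2.vconcat([f(t,190,145,290,110,2.7),f(s,190,150,290,110,2.7)]))
E
```

```text
t: 51.55
ee_pos: [564.2, 108.7, 101.7]
orientation: [-2.164, -2.278, 0.0]
ft_force: [-2.2, 0.2, 4.4]
width: 44.9
grasp_force: 29.9
t: 51.97
ee_pos: [564.2, 108.7, 101.4]
orientation: [-2.164, -2.278, 0.0]
ft_force: [-0.1, -0.8, -0.6]
width: 65.8
grasp_force: 0.0
t: 52.38
ee_pos: [564.0, 108.7, 213.3]
orientation: [2.164, 2.278, 0.0]
ft_force: [0.1, 0.5, -0.4]
width: 65.9
grasp_force: 0.0
t: 52.8
ee_pos: [482.1, 230.6, 212.4]
orientation: [2.164, 2.277, 0.001]
ft_force: [0.9, 0.5, 0.1]
width: 66.0
grasp_force: 0.0
t: 53.22
ee_pos: [464.5, 289.5, 212.0]
orientation: [2.161, 2.28, 0.001]
ft_force: [-0.1, -0.6, -0.3]
width: 65.9
grasp_force: 0.0
```

View pics/end.png

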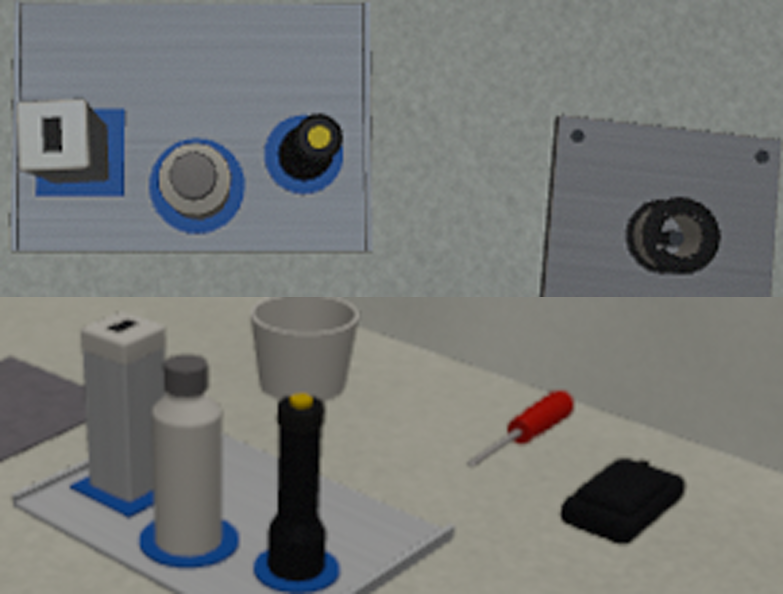

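All three upright and centred on their seats (tin ≈(562.7,105.3) vs seat (564,106.9)), bobbin flat on the spindle at (675,237), gripper clear. Handing in.

```bash
python3 -c "
from workcell import ctrl
print(ctrl.close_job())"
```

```text
the job is handed in; nothing more can be done
None
```

I handed the job in at about 53 s: the bobbin lies flat on the winder plate over the spindle, and the bottle, torch and tin are back upright, each within about 2 mm of its seat's centre by the camera; no verdict was returned.

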